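Load a printed bar into the bending jig

ROBOT

A 7-joint arm with a two-finger parallel gripper is mounted at the origin on the work surface. World frame = base frame: x ahead of the robot, y to its left, z up, the work surface at z = 0. Lengths are in m, angles in rad, forces in N, time in s.
With the tool pointing down it reaches from about 0.425 to 0.925 m from the base axis. Payload 6.8 kg.
Tool frame: the origin (TCP) lies at the very end of the fingers, on their centre line; the grasp point (between the pads) lies bot.grip_depth behind it (bot.grip_depth is the distance from the TCP to the grasp point, in m); z points along the fingers, y is the line along which they close (so a half turn about z gives the same grasp; the last joint's range is limited). The gripper opens to 85 mm and grips with 20 to 120 N. Pads are 22 mm wide; open, the fingers measure 114 mm over their backs; the gripper's body (76 mm by 85 mm) begins 54 mm behind the grasp point. The pads swing forward as they close: fully open they stand 13 mm farther back than shut.
Start: joints at [-1.285, 0.477, 0.022, 1.555, -0.011, 1.109, -0.083], TCP at [0.259, 0.623, 0.231] pointing down, gripper open.
Joint ranges: [-2.96, 2.96], [-0.34, 2.1], [-1.41, 1.46], [0.24, 2.44], [-1.37, 4.51], [0.17, 1.92], [-2.96, 2.96]. Speed limits (rad/s): [2.39, 2.39, 3.14, 3.14, 3.14, 3.14, 3.14].

INTERFACE

Orientations are given as a unit quaternion [w, x, y, z].
In Python, from station import bot gives the robot as it stands.
- The arm moves only by the tool send_rows, never from a script. Its arguments are lists of equal length, an entry for each row: "slide": the shift along the tool's x, y, z in mm, a list of three; "roll": the turn about the tool's z in degrees; "claw": the opening, from 0 (shut) to 1 (fully open). A call has exactly 8 rows; each row is the pose to reach, as a shift and turn from the pose commanded when the call began, along the tool's axes at that moment; what a row does not reach only later rows make up. A row lasts 1/12 s, in which the tool goes at most 41.7 mm and 7.16 degrees, less where a joint would pass 70% of its speed; a pose out of reach is approached as far as the arm can. A call with a gripper value outside its range is refused whole. The fingers move at their own pace and stop on an object; "force" is the grip in N (left out, the last holds). Time passes only in rows, so rows that repeat a pose let the fingers close, or fill a call up. It gives the time, the measured TCP pose, the force, the opening and the grip force at its end, in the units of the state.
- bot.get_obs(): the state, without advancing time (a new reading comes with each control period).
- bot.read_camera(name): name is "side" or "top"; returns the picture (420x560x3 uint8, red, green, blue); there is no depth.
- bot.camera_model(name): a dict with "camera_matrix" (3x3 intrinsics, pixels), "D" ([k1, k2, p1, p2, k3] as OpenCV has them; the pictures are not rectified), "camera_from_world" (4x4, takes a point from world to camera coordinates). Camera axes: x right, y down, z forward; pixel columns grow to the right and rows downward; lengths in m; the calibration is good to about 2 mm. A picture is of the moment at which its call begins. camera_model takes no time and is no camera call.
- bot.hand_in(): hands the job in; it is judged then, once.
The state is a dict: "t": time; "q": joint angles; "joint_vel": joint speeds; "joint_torque": joint torques, N m; "eef_pos": TCP position; "tool_rot": TCP orientation; "contact_force": force on the tool from outside, world axes, zero at the start; "torque": the same for the moment, N m; "gripper_width": opening from 0.0 (shut) to 1.0 (fully open); "grasp_force": force on a finger pad.
Only numpy, scipy, OpenCV 4.12 (cv2) and the standard library are available. Lean on these libraries where they do the work, as an engineer would, in place of code of your own. Each camera call takes 0.05 s, during which the arm holds its last target. There are 200 camera calls.

TASK

Take the long plain straight bar out of the sample tray and lay it flat across the two raised rails of the bending jig, in front of the crosshead, with both ends sticking out about equally; do not let it drop. Let go of it there, then push it along the rails, under the loading nose, until it rests squarely against both end stops. Leave the other two samples in the tray, and leave the pillar and the scraper alone.

Things in the scene. Friction and masses are not known exactly. Their poses are not given: they have to be found in the camera images.
- bar: White plastic plain rectangular bar, 20 (x) x 120 (y) x 12 (z) mm, about 30 g, lying flat in the tray; the longest sample of plain outline. Origin at its centre, y along its length.
- short_bar: White plastic plain bar, 20 (x) x 65 (y) x 12 (z) mm, in the tray; to stay there. Origin at its centre, y along its length.
- dogbone: White plastic dog-bone tensile sample, 120 mm long (y), ends 22 mm wide, waist 10 mm wide (x), 12 mm thick (z), in the tray; to stay there. Origin at its centre.
- tray: Grey open tray, fixed, 220 (x) x 190 (y) x 45 (z) mm outside, walls and floor 5 mm thick. Origin at the centre of its underside. The three samples lie in it side by side, roughly parallel to its y, about 64 mm apart along its x, in any order.
- jig: Bending jig, fixed; origin on the bench, x towards its end stops (away from the robot). Base plate 12 mm high, x -85 to 105, y +-100 mm. Two aluminium rails along x (-72 to 40 mm) at y +-40 mm, 8 mm wide, tops 60 mm above the bench, free space between them above the base. At their far ends two steel stops, front face x = 35, 12 mm wide, 76 mm high. Behind: readout box, 42 mm high.
- jig_nose (a point): Middle of the loading nose's underside, 80 mm above the bench, jig frame (25, 0, 80) mm. The nose is 10 mm thick (x 20 to 30) and 50 mm wide (y), under a crosshead of the same thickness, 92 to 112 mm high and 190 mm wide, held by two 14 mm round columns at x = 25, y +-85 mm. Axes as the jig.
- jig_front (a point): Point in the jig frame (-38, 0, 66) mm: where the bar's centre lies when it is laid on the rails well in front of the crosshead. Axes as the jig.
- jig_home (a point): Point in the jig frame (25, 0, 66) mm: the centre of the bar when it lies on the rails against both end stops, its length along the jig's y. Axes as the jig.
- pillar: Bystander: white printed pillar, 12 mm across and 100 mm tall on a 48 mm disc foot, standing on the bench. Origin at the centre of its underside.
- scraper: Bystander: flat spatula-like scraper lying on the bench. Its length is along its x; origin at the middle of its underside.
Not all that is in view belongs to the job. Leave any orange look-alike of the bar alone.

How it is judged:
On the way:
1. the bar lies flat across both rails, in front of the crosshead (its centre at least 20 mm short of home), centred to 10 mm, let go (z of bar in the frame of jig between 0.063 and 0.069 m and y of bar in the frame of jig between -0.01 and 0.01 m and (angle between bar's own z axis and vertical below 0.08 rad or angle between bar's own z axis and vertical above 3.06 rad) and x of bar in the frame of jig between -0.068 and 0.005 m and contact force between the fingers and bar below 0.05 N), for 0.2 s.
At the end, for the whole second after the job is handed in: The bar lies flat on both rails (height within 3 mm), centred between them to 10 mm, against the end stops (centre within 3.5 mm of home along the jig's x, square to 0.06 rad), released and at rest; the short bar and the dog-bone lie in the tray (z of bar in the frame of jig between 0.063 and 0.069 m and y of bar in the frame of jig between -0.01 and 0.01 m and (angle between bar's own z axis and vertical below 0.08 rad or angle between bar's own z axis and vertical above 3.06 rad) and x of bar in the frame of jig between 0.0215 and 0.029 m and angle between the y axis of bar and the y axis of jig, either way round below 0.06 rad and contact force between the fingers and bar below 0.05 N and linear speed of bar below 0.02 m/s and x of short_bar in the frame of tray between -0.105 and 0.105 m and y of short_bar in the frame of tray between -0.09 and 0.09 m and z of each of short_bar, dogbone in the frame of tray below 0.045 m and x of dogbone in the frame of tray between -0.105 and 0.105 m and y of dogbone in the frame of tray between -0.09 and 0.09 m); the robot touches nothing.
It fails at once if the bar is dropped or thrown (free of the fingers and faster than 0.5 m/s) (contact force between the fingers and bar below 0.05 N and linear speed of bar above 0.5 m/s).
It fails at once if the short bar or the dog-bone is lifted out of the tray (z of any of short_bar, dogbone in the frame of tray above 0.06 m).
It fails at once if the pillar or the scraper is disturbed (moved more than 20 mm, or the pillar tipped) (distance of any of pillar, scraper from where it was at the start of the episode above 0.02 m or angle between pillar's own z axis and vertical above 0.2 rad).
It also fails if it takes over 50 s, if anything falls off the work surface, if the arm or the gripper's body presses on something with over 40 N, if the wrist force passes 120 N, or if a joint passes its speed limit or range.

## Working session

There is one attempt and no reset: what is moved stays moved. The work goes in short steps, Python scripts to look and compute and a tool call to move; the robot and the scene stay as the last step left them, time stands still between calls to the robot, and variables do not carry over. Pictures are saved under pics/ and viewed, at most 10 in all, crops included, and the job is handed in when it is done.

Besides the shell and the picture viewer there is one more tool, called after "Request:" by a JSON object that holds its "name" and its "arguments". send_rows: Moves the arm, as the interface text tells. Its arguments: {"type":"object","properties":{"slide":{"type":"array","items":{"type":"array","items":{"type":"number"}}},"roll":{"type":"array","items":{"type":"number"}},"claw":{"type":"array","items":{"type":"number"}},"force":{"type":"number"}},"required":["slide","roll","claw"]}

```bash
mkdir -p pics; python3 - <<'E'
from station import bot
import cv2,numpy as np
o=bot.get_obs();print(o['t'],o['eef_pos'],o['tool_rot'],bot.grip_depth)
for n in('top','side'):
    cv2.imwrite(f'pics/{n}0.png',bot.read_camera(n)[:,:,::-1])
    m=bot.camera_model(n);print(np.round(m['camera_matrix'],1).tolist(),np.round(m['D'],3),np.round(m['camera_from_world'],3).tolist())
E
```

```text
0.0 [0.25876734 0.62277346 0.23033464] [-1.27052467e-04  1.95609869e-01  9.80681371e-01 -9.00651475e-04] 0.0187
[[384.2, 0.0, 278.1], [0.0, 384.2, 201.5], [0.0, 0.0, 1.0]] [-0.039  0.     0.     0.     0.   ] [[0.005, -1.0, 0.016, -0.119], [-0.989, -0.008, -0.149, 0.571], [0.149, -0.015, -0.989, 0.825], [0.0, 0.0, 0.0, 1.0]]
[[479.6, 0.0, 274.9], [0.0, 479.6, 206.3], [0.0, 0.0, 1.0]] [-0.049  0.     0.     0.     0.   ] [[0.988, -0.153, 0.022, -0.577], [-0.056, -0.487, -0.872, 0.057], [0.144, 0.86, -0.489, 1.101], [0.0, 0.0, 0.0, 1.0]]
```

View pics/top0.png

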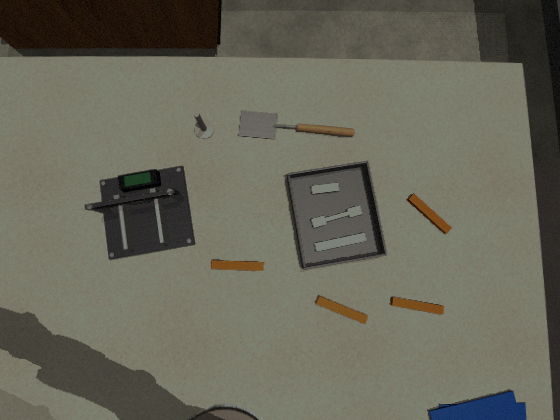

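View pics/side0.png

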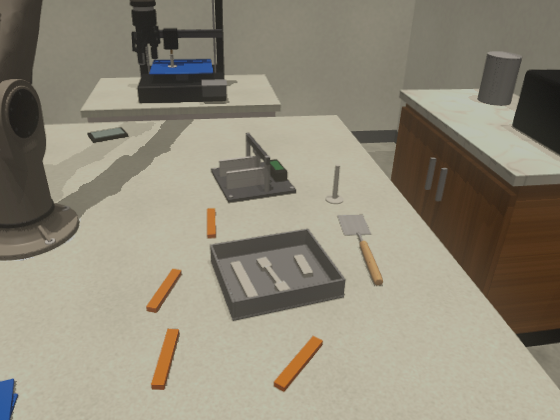

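In the top view the tray holds a long plain white bar at (340,242), a dog-bone at (336,217) and a short bar at (325,188). The four orange bars are decoys. The bar at (340,242) fits the description, because it is the longest of plain outline. I'll confirm that in an enlarged crop, together with the jig.

```bash
python3 - <<'E'
import cv2,numpy as np
a=cv2.imread('pics/top0.png')
def c(x,y,w,h,s=5): return cv2.convertScaleAbs(cv2.resize(a[y:y+h,x:x+w],None,fx=s,fy=s,interpolation=cv2.INTER_CUBIC),alpha=1.5)
cv2.imwrite('pics/c1.png',np.hstack([c(80,155,125,120,3.2),c(280,155,125,120,3.2)]))
E
```

```text
(no output)
```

View pics/c1.png

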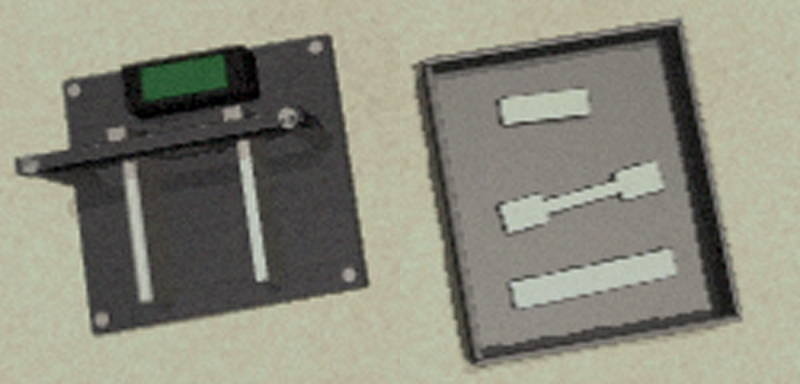

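The left crop shows the jig: rails from about (145,301) and (262,281) up to the stops, with the crosshead across them. The right crop confirms the long plain bar, with corners at about (509,282), (515,307), (677,271) and (672,249). The dog-bone and short bar lie above it. Next I'll fit poses to these pixels.

```bash
cat > h.py <<'E'
from station import bot
import cv2,numpy as np
from scipy.optimize import least_squares
def proj(n,P):
    m=bot.camera_model(n);T=m['camera_from_world']
    return cv2.projectPoints(np.array(P,float).reshape(-1,3),cv2.Rodrigues(T[:3,:3])[0],T[:3,3],m['camera_matrix'],m['D'])[0][:,0]
def fit(obs,z0=0,guess=(.6,0,0)):
    "obs: list of (camera, local point, pixel) -> x,y,theta"
    def w(p,L):
        c,s=np.cos(p[2]),np.sin(p[2]);L=np.array(L,float)
        return np.array([p[0]+c*L[0]-s*L[1],p[1]+s*L[0]+c*L[1],z0+L[2]])
    f=lambda p:np.concatenate([proj(n,w(p,L))[0]-px for n,L,px in obs])
    r=least_squares(f,guess,loss='soft_l1');return r.x,r.fun.reshape(-1,2)
E
python3 - <<'E'
from h import *
L=lambda x,y:np.array([80+x/3.2,155+y/3.2]); R=lambda x,y:np.array([280+(x-400)/3.2,155+y/3.2])
T='top'
jig=[(T,(.105,.1,.012),L(63,82)),(T,(.105,-.1,.012),L(331,37)),(T,(-.085,-.1,.012),L(368,285)),(T,(-.085,.1,.012),L(95,333)),
(T,(-.072,.04,.06),L(145,301)),(T,(-.072,-.04,.06),L(262,281)),(T,(.025,.095,.112),L(17,166))]
p,r=fit(jig);print('jig',p,r.round(1).tolist())
b=[(T,(.01,.06,.017),R(509,282)),(T,(-.01,.06,.017),R(515,307)),(T,(-.01,-.06,.017),R(677,271)),(T,(.01,-.06,.017),R(672,249))]
q,r=fit(b);print('bar',q,r.round(1).tolist())
t=[(T,(.11,.095,.045),R(415,63)),(T,(.11,-.095,.045),R(680,20)),(T,(-.11,-.095,.045),R(741,315)),(T,(-.11,.095,.045),R(472,365))]
t,r=fit(t);print('tray',t,r.round(1).tolist())
# overlay check in side
a=cv2.resize(cv2.imread('pics/side0.png')[125:315,190:350],None,fx=3.5,fy=3,interpolation=cv2.INTER_CUBIC)
a=cv2.convertScaleAbs(a,alpha=1.3)
def dr(p,z0,pts,col):
    c,s=np.cos(p[2]),np.sin(p[2])
    P=[(p[0]+c*x-s*y,p[1]+s*x+c*y,z0+z) for x,y,z in pts]
    k=(proj('side',P)-[190,125]+.5)*[3.5,3]-.5
    cv2.polylines(a,[np.int32(k.round())],False,col,1)
dr(q,.017,[(.01,.06,0),(-.01,.06,0),(-.01,-.06,0),(.01,-.06,0),(.01,.06,0)],(0,0,255))
for y in(.04,-.04):dr(p,.06,[(-.072,y+.004,0),(.035,y+.004,0),(.035,y-.004,0),(-.072,y-.004,0),(-.072,y+.004,0)],(0,0,255))
dr(p,.112,[(.02,.095,0),(.02,-.095,0),(.03,-.095,0),(.03,.095,0),(.02,.095,0)],(0,255,0))
dr(p,.012,[(.105,.1,0),(.105,-.1,0),(-.085,-.1,0),(-.085,.1,0),(.105,.1,0)],(255,0,0))
cv2.imwrite('pics/c2.png',a)
E
```

```text
jig [0.53928553 0.18926315 0.18271633] [[0.1, -0.7], [-0.2, -1.0], [-0.2, 0.7], [-0.9, 0.8], [0.8, 0.1], [0.5, -0.0], [-0.1, -0.0]]
bar [ 0.48285004 -0.2602015   0.21049152] [[0.1, -0.4], [0.1, 0.3], [0.1, 0.9], [-0.4, -0.7]]
tray [ 0.54423476 -0.2447601   0.17825499] [[0.7, -1.1], [-1.2, -1.1], [-0.1, 1.3], [0.3, 0.8]]
```

View pics/c2.png

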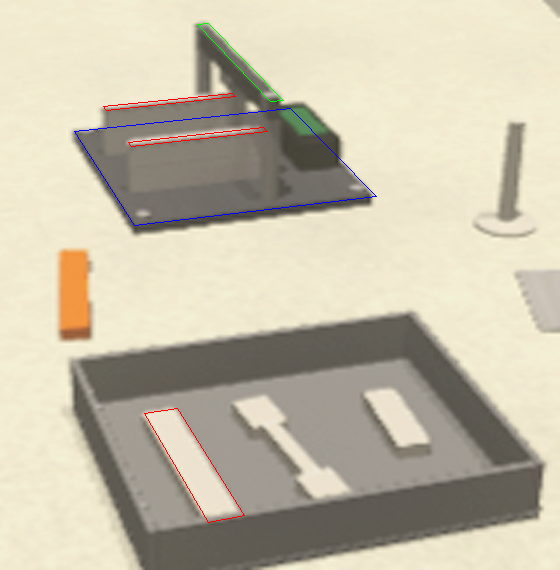

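The side overlay agrees with the top-view fit to about 1 px. The bar lies 63 mm from the tray centre along the tray's x axis, as expected. I'll work out the moves next, keeping the opening narrow because of the wall and the dog-bone.

```bash
cat >> h.py <<'E'
from scipy.spatial.transform import Rotation as Ro
JIG=(.540,.190,.1827); BAR=(.4836,-.2595,.2105)
def jig(x,y):
    c,s=np.cos(JIG[2]),np.sin(JIG[2]);return JIG[0]+c*x-s*y,JIG[1]+s*x+c*y
def move(*tg,frm=None):
    "chain of (x,y,z,yaw of tool y in deg): prints tool-frame shift mm and roll for each"
    o=bot.get_obs();P=np.array(o['eef_pos']);q=o['tool_rot'];R=Ro.from_quat([*q[1:],q[0]]).as_matrix()
    print('t',o['t'],'at',P.round(4),'tilt',R[:2,2].round(4),'F',np.round(o['contact_force'],1),'w',round(o['gripper_width'],3),'g',round(o['grasp_force'],1))
    yaw=np.degrees(np.arctan2(R[1,1],R[0,1]));print('yaw',yaw.round(2))
    for t in tg:
        roll=(yaw-t[3]+90)%180-90
        print(t,'shift',((R.T@(np.array(t[:3])-P))*1000).round(1),'roll',roll.round(2))
        yaw-=roll;P=np.array(t[:3]);R=R@Ro.from_euler('z',roll,degrees=True).as_matrix()
E
python3 - <<'E'
from h import *
y=np.degrees(BAR[2])
move((.5,.38,.22,y),(.54,.06,.2,y),(BAR[0],BAR[1],.15,y))
E
```

```text
t 0.1 at [0.2588 0.6228 0.2304] tilt [-0.0005 -0.0016] F [0.  0.4 0.1] w 0.999 g 0.0
yaw 67.44
(0.5, 0.38, 0.22, np.float64(12.060761587503828)) shift [-315.9 -131.7   10.7] roll 55.37
(0.54, 0.06, 0.2, np.float64(12.060761587503828)) shift [-321.3  -27.7   20.5] roll -0.0
(0.4836, -0.2595, 0.15, np.float64(12.060761587503828)) shift [-300.6 -121.9   50.5] roll 0.0
```

Request:
{"name": "send_rows", "arguments": {"slide": [[-39,-16,1],[-79,-33,3],[-118,-49,4],[-158,-66,5],[-197,-82,7],[-237,-99,8],[-276,-115,9],[-316,-132,11]], "roll": [7,14,21,28,35,42,49,55.4], "claw": [0.45,0.45,0.45,0.45,0.45,0.45,0.45,0.45], "force": 30}}

```text
t: 0.77
eef_pos: [0.4946, 0.3851, 0.2206]
tool_rot: [-0.0, 0.631, 0.775, -0.0]
contact_force: [0.5, 0.9, 0.7]
gripper_width: 0.45
grasp_force: 0.0
```

Request:
{"name": "send_rows", "arguments": {"slide": [[-40,-3,3],[-80,-7,5],[-120,-10,8],[-160,-14,10],[-200,-17,13],[-240,-21,15],[-280,-24,18],[-321,-28,20]], "roll": [0,0,0,0,0,0,0,0], "claw": [0.45,0.45,0.45,0.45,0.45,0.45,0.45,0.45]}}

```text
t: 1.43
eef_pos: [0.5328, 0.0654, 0.2004]
tool_rot: [-0.0, 0.629, 0.778, -0.0]
contact_force: [0.4, -1.3, -0.3]
gripper_width: 0.45
grasp_force: 0.0
```

Request:
{"name": "send_rows", "arguments": {"slide": [[-38,-15,6],[-76,-31,13],[-113,-46,19],[-150,-61,25],[-190,-76,32],[-227,-92,38],[-264,-107,45],[-301,-122,50]], "roll": [0,0,0,0,0,0,0,0], "claw": [0.45,0.45,0.45,0.45,0.45,0.45,0.45,0.45]}}

```text
t: 2.1
eef_pos: [0.4755, -0.2544, 0.15]
tool_rot: [-0.0, 0.629, 0.777, -0.0]
contact_force: [1.3, 1.0, -0.1]
gripper_width: 0.448
grasp_force: 0.0
```

```bash
python3 - <<'E'
from h import *
y=np.degrees(BAR[2])
move((*BAR[:2],.06,y),(*BAR[:2],.007,y))
E
```

```text
t 2.1 at [ 0.4755 -0.2544  0.15  ] tilt [-0.0008  0.0004] F [ 1.3  1.  -0.1] w 0.448 g 0.0
yaw 12.04
(0.4836, -0.2595, 0.06, np.float64(12.060761587503828)) shift [-6.7  6.9 90. ] roll -0.02
(0.4836, -0.2595, 0.007, np.float64(12.060761587503828)) shift [-0.  0. 53.] roll 0.0
```

Request:
{"name": "send_rows", "arguments": {"slide": [[0,0,20],[0,0,45],[0,0,70],[0,0,85],[0,0,90],[0,0,90],[0,0,90],[0,0,90]], "roll": [0,0,0,0,0,0,0,0], "claw": [0.45,0.45,0.45,0.45,0.45,0.45,0.45,0.45]}}

```text
t: 2.77
eef_pos: [0.4774, -0.2531, 0.0618]
tool_rot: [0.001, 0.629, 0.777, 0.0]
contact_force: [0.1, -0.2, 0.9]
gripper_width: 0.449
grasp_force: 0.0
```

```bash
python3 - <<'E'
from h import *
y=np.degrees(BAR[2])
move((*BAR[:2],.007,y))
a=bot.read_camera('side')[:,:,::-1][170:320,190:350];b=bot.read_camera('top')[:,:,::-1][155:275,270:400]
r=lambda a:cv2.convertScaleAbs(cv2.resize(a,(400,400),interpolation=cv2.INTER_CUBIC),alpha=1.3)
cv2.imwrite('pics/c3.png',np.hstack([r(a),r(b)]))
E
```

```text
t 2.7667 at [ 0.4774 -0.2531  0.0618] tilt [ 0.0017 -0.0006] F [ 0.1 -0.2  0.9] w 0.449 g 0.0
yaw 12.04
(0.4836, -0.2595, 0.007, np.float64(12.060761587503828)) shift [-7.5  4.6 54.8] roll -0.02
```

View pics/c3.png

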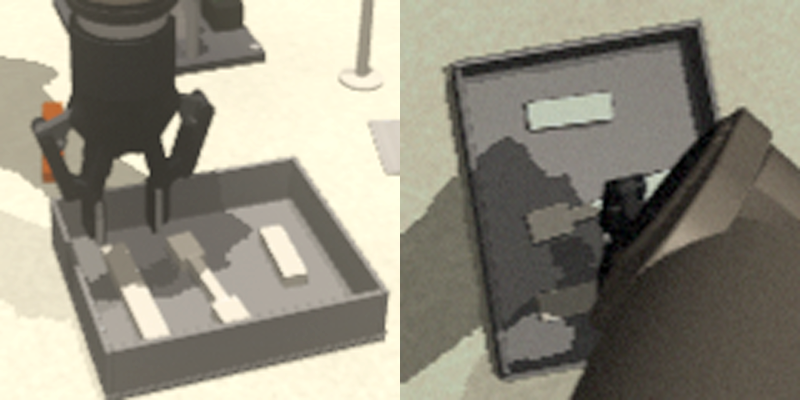

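The side view shows the open fingers straddling the bar line above the tray, clear of the dog-bone. In the top view the arm hides the bar. I'll apply the correction, descend and grip.

Request:
{"name": "send_rows", "arguments": {"slide": [[-4,2,0],[-7.5,4.6,0],[-7.5,4.6,10],[-7.5,4.6,25],[-7.5,4.6,40],[-7.5,4.6,50],[-7.5,4.6,54],[-7.5,4.6,54]], "roll": [0,0,0,0,0,0,0,0], "claw": [0.45,0.45,0.45,0.45,0.45,0.45,0.45,0.45]}}

```text
t: 3.53
eef_pos: [0.4819, -0.2589, 0.0055]
tool_rot: [-0.001, 0.629, 0.777, -0.0]
contact_force: [0.2, 0.3, -0.1]
gripper_width: 0.447
grasp_force: 0.0
```

Request:
{"name": "send_rows", "arguments": {"slide": [[0,0,0],[0,0,0],[0,0,0],[0,0,0],[0,0,0],[0,0,0],[0,0,0],[0,0,0]], "roll": [0,0,0,0,0,0,0,0], "claw": [0.35,0.3,0.25,0.2,0.15,0.1,0.1,0.1], "force": 35}}

```text
t: 4.2
eef_pos: [0.4833, -0.2594, 0.0075]
tool_rot: [0.001, 0.629, 0.777, 0.0]
contact_force: [-1.5, 0.6, 6.0]
gripper_width: 0.22
grasp_force: 35.1
```

```bash
python3 - <<'E'
from h import *
move((*BAR[:2],.007,np.degrees(BAR[2])))
E
```

```text
t 4.2 at [ 0.4833 -0.2594  0.0075] tilt [ 0.0014 -0.0004] F [-1.5  0.6  6. ] w 0.22 g 35.1
yaw 12.03
(0.4836, -0.2595, 0.007, np.float64(12.060761587503828)) shift [-0.1  0.3  0.5] roll -0.03
```

Gripped (0.22 open, 35 N). Lifting.

Request:
{"name": "send_rows", "arguments": {"slide": [[0,0,-5],[0,0,-20],[0,0,-45],[0,0,-75],[0,0,-105],[0,0,-130],[0,0,-140],[0,0,-140]], "roll": [0,0,0,0,0,0,0,0], "claw": [0.1,0.1,0.1,0.1,0.1,0.1,0.1,0.1]}}

```text
t: 4.87
eef_pos: [0.4841, -0.2597, 0.1492]
tool_rot: [0.002, 0.629, 0.777, 0.001]
contact_force: [-0.4, -0.0, 0.0]
gripper_width: 0.222
grasp_force: 34.3
```

```bash
python3 - <<'E'
from h import *
j=jig(-.040,0);y=np.degrees(JIG[2]);print(j)
move((.5,-.02,.15,y),(*j,.15,y),(*j,.0625,y))
cv2.imwrite('pics/c4.png',cv2.convertScaleAbs(cv2.resize(bot.read_camera('side')[:,:,::-1][120:320,170:350],None,fx=3,fy=3,interpolation=cv2.INTER_CUBIC),alpha=1.2))
E
```

```text
(np.float64(0.5006657309032362), np.float64(0.18273258817574178))
t 4.8667 at [ 0.4841 -0.2597  0.1492] tilt [ 0.0047 -0.0011] F [-0.4 -0.   0. ] w 0.222 g 34.3
yaw 12.04
(0.5, -0.02, 0.15, np.float64(10.46793891704014)) shift [231.1  65.5  -1. ] roll 1.57
(np.float64(0.5006657309032362), np.float64(0.18273258817574178), 0.15, np.float64(10.46793891704014)) shift [199.2  37.5  -0.2] roll 0.0
(np.float64(0.5006657309032362), np.float64(0.18273258817574178), 0.0625, np.float64(10.46793891704014)) shift [ 0.2 -0.4 87.5] roll 0.0
```

View pics/c4.png

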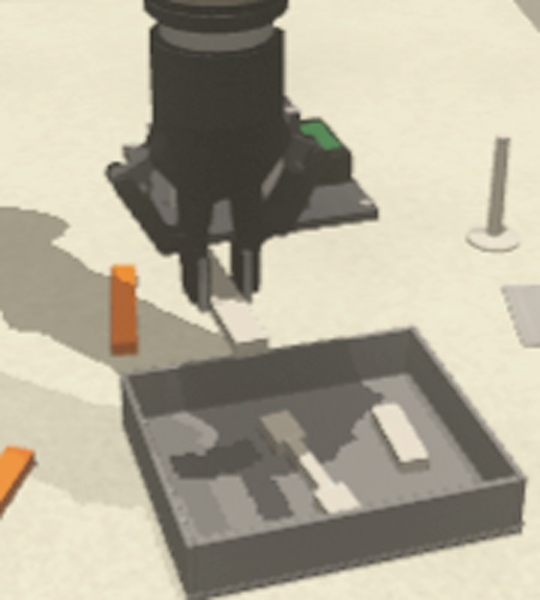

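The bar is held near its middle, with its near end visible at about crop (240,340). The dog-bone and short bar are still in the tray. Carrying it over.

Request:
{"name": "send_rows", "arguments": {"slide": [[15,4,0],[40,11,0],[75,21,0],[110,31,0],[146,41,0],[180,51,0],[210,60,-1],[231,65.5,-1]], "roll": [0,0,0.5,1,1.6,1.6,1.6,1.6], "claw": [0.1,0.1,0.1,0.1,0.1,0.1,0.1,0.1]}}

```text
t: 5.58
eef_pos: [0.4974, -0.0158, 0.1459]
tool_rot: [-0.001, 0.638, 0.77, -0.001]
contact_force: [0.2, -0.3, 0.6]
gripper_width: 0.222
grasp_force: 34.3
```

Request:
{"name": "send_rows", "arguments": {"slide": [[25,5,0],[60,11,0],[95,18,0],[130,24,0],[160,30,0],[185,35,0],[199,37.5,0],[199,37.5,0]], "roll": [0,0,0,0,0,0,0,0], "claw": [0.1,0.1,0.1,0.1,0.1,0.1,0.1,0.1]}}

```text
t: 6.25
eef_pos: [0.4981, 0.1864, 0.1461]
tool_rot: [-0.001, 0.638, 0.77, -0.001]
contact_force: [0.2, 0.4, -0.1]
gripper_width: 0.217
grasp_force: 34.3
```

Request:
{"name": "send_rows", "arguments": {"slide": [[0,0,10],[0,0,25],[0,0,40],[0,0,50],[0,0,55],[0,0,55],[0,0,55],[0,0,55]], "roll": [0,0,0,0,0,0,0,0], "claw": [0.1,0.1,0.1,0.1,0.1,0.1,0.1,0.1]}}

```text
t: 6.92
eef_pos: [0.4999, 0.1826, 0.0932]
tool_rot: [0.0, 0.64, 0.768, 0.0]
contact_force: [0.3, 1.2, 0.2]
gripper_width: 0.22
grasp_force: 34.3
```

```bash
python3 - <<'E'
from h import *
j=jig(-.040,0);y=np.degrees(JIG[2])
move((*j,.0625,y))
T=bot.read_camera('top')[:,:,::-1][155:275,70:220];S=bot.read_camera('side')[:,:,::-1][120:220,190:315]
r=lambda a:cv2.convertScaleAbs(cv2.resize(a,(400,320),interpolation=cv2.INTER_CUBIC),alpha=1.3)
cv2.imwrite('pics/c5.png',np.hstack([r(T),r(S)]))
# predicted bar top corners from tool pose (ends z=tcp-.0025+.012)
p=bot.get_obs()['eef_pos'];a=JIG[2]
P=[(p[0]+np.cos(a)*u-np.sin(a)*v,p[1]+np.sin(a)*u+np.cos(a)*v,p[2]+.0095) for u,v in((.01,.06),(-.01,.06),(-.01,-.06),(.01,-.06))]
print(((proj('top',P)-[70,155]+.5)*[400/150,320/120]).round(),((proj('side',P)-[190,120]+.5)*3.2+[400,0]).round())
E
```

```text
t 6.9167 at [0.4999 0.1826 0.0932] tilt [0.0009 0.0003] F [0.3 1.2 0.2] w 0.22 g 34.3
yaw 10.39
(np.float64(0.5006657309032362), np.float64(0.18273258817574178), 0.0625, np.float64(10.46793891704014)) shift [-0.   0.7 30.7] roll -0.07
[[ 97. 202.]
 [100. 227.]
 [252. 201.]
 [249. 176.]] [[536.  71.]
 [514.  74.]
 [550. 128.]
 [574. 125.]]
```

View pics/c5.png

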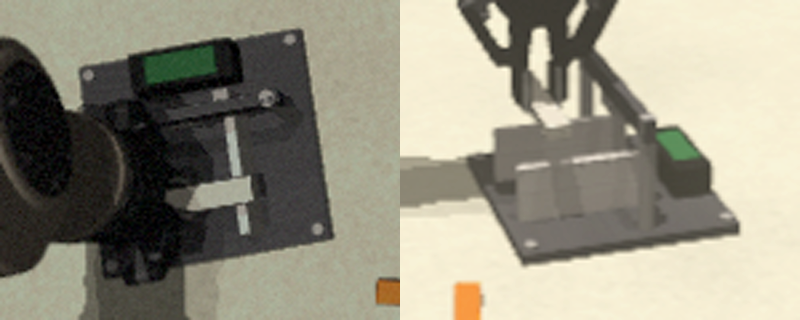

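The near end of the bar appears at about (250,177)–(254,200) in the top crop and (548,128)–(570,124) in the side crop. The predictions were (249,176)–(252,201) and (574,125)–(550,128), so the bar is level and centred. Lowering gently.

Request:
{"name": "send_rows", "arguments": {"slide": [[0,0.7,6],[0,0.7,13],[0,0.7,19],[0,0.7,24],[0,0.7,27],[0,0.7,28],[0,0.7,28.5],[0,0.7,29]], "roll": [0,0,0,0,0,0,0,0], "claw": [0.1,0.1,0.1,0.1,0.1,0.1,0.1,0.1]}}

```text
t: 7.68
eef_pos: [0.5002, 0.1831, 0.0637]
tool_rot: [0.0, 0.64, 0.768, 0.0]
contact_force: [0.1, 1.0, -0.7]
gripper_width: 0.223
grasp_force: 34.3
```

Request:
{"name": "send_rows", "arguments": {"slide": [[0,0,0.3],[0,0,0.6],[0,0,0.9],[0,0,1.2],[0,0,1.5],[0,0,1.8],[0,0,1.8],[0,0,1.8]], "roll": [0,0,0,0,0,0,0,0], "claw": [0.1,0.1,0.1,0.1,0.1,0.1,0.1,0.1]}}

```text
t: 8.35
eef_pos: [0.5002, 0.1831, 0.0625]
tool_rot: [-0.0, 0.64, 0.768, 0.0]
contact_force: [-2.1, -0.6, 6.9]
gripper_width: 0.224
grasp_force: 35.1
```

The 7 N upward force shows the bar is resting on the rails. Opening slowly.

Request:
{"name": "send_rows", "arguments": {"slide": [[0,0,0],[0,0,0],[0,0,0],[0,0,0],[0,0,0],[0,0,0],[0,0,0],[0,0,0]], "roll": [0,0,0,0,0,0,0,0], "claw": [0.23,0.26,0.29,0.32,0.36,0.4,0.45,0.45], "force": 20}}

```text
t: 9.02
eef_pos: [0.5001, 0.1831, 0.0618]
tool_rot: [-0.0, 0.64, 0.768, -0.0]
contact_force: [0.5, 0.1, -0.2]
gripper_width: 0.45
grasp_force: 0.0
```

Request:
{"name": "send_rows", "arguments": {"slide": [[0,0,0],[0,0,0],[0,0,-5],[0,0,-20],[0,0,-40],[0,0,-65],[0,0,-80],[0,0,-80]], "roll": [0,0,0,0,0,0,0,0], "claw": [0.45,0.45,0.45,0.45,0.45,0.45,0.45,0.45]}}

```text
t: 9.68
eef_pos: [0.5022, 0.1838, 0.1454]
tool_rot: [0.001, 0.64, 0.768, 0.003]
contact_force: [-0.1, 0.7, 1.2]
gripper_width: 0.447
grasp_force: 0.0
```

```bash
python3 - <<'E'
from h import *
y=np.degrees(JIG[2])
move((*jig(-.1,0),.144,y))
T=bot.read_camera('top')[:,:,::-1][155:275,70:220];S=bot.read_camera('side')[:,:,::-1][120:220,190:315]
r=lambda a:cv2.convertScaleAbs(cv2.resize(a,(400,320),interpolation=cv2.INTER_CUBIC),alpha=1.3)
cv2.imwrite('pics/c6.png',np.hstack([r(T),r(S)]))
E
```

```text
t 9.6833 at [0.5022 0.1838 0.1454] tilt [0.0052 0.0031] F [-0.1  0.7  1.2] w 0.447 g 0.0
yaw 10.41
(np.float64(0.4416643272580904), np.float64(0.17183147043935446), 0.144, np.float64(10.46793891704014)) shift [ -0.8 -61.8   1. ] roll -0.06
```

View pics/c6.png

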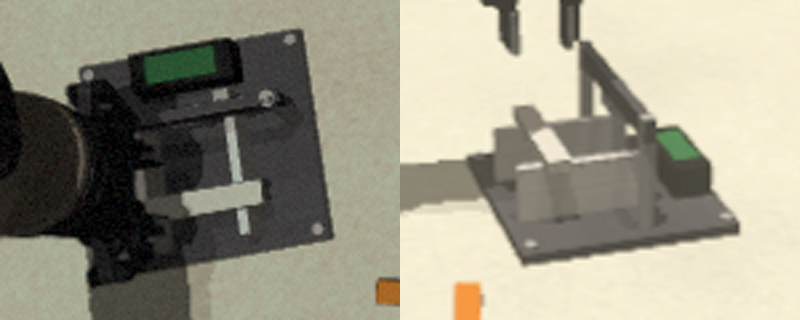

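The bar lies flat across both rails, with its near end at (262,180)–(264,204) in the top crop, about 20 mm past the right rail. Next I'll turn the tool 90° and go behind the bar with the fingers apart, for a two-point push between the rails.

```bash
python3 - <<'E'
from h import *
y=np.degrees(JIG[2])
e=[(*jig(u,-.06),.072) for u in(-.03,-.05)]
print(((proj('top',e)-[70,155]+.5)*[400/150,320/120]).round(),bot.get_obs()['q'])
move((*jig(-.082,0),.14,y),(*jig(-.082,0),.14,y+90.001))
E
```

```text
[[260. 179.]
 [263. 203.]] [-0.78980908  0.36999047  0.39828031  2.00182434 -0.19646977  0.8047396
 -0.09674778]
t 9.7833 at [0.5003 0.1833 0.1424] tilt [0.0011 0.001 ] F [-0.2  0.7  0.1] w 0.445 g 0.0
yaw 10.44
(np.float64(0.45936474835163416), np.float64(0.17510180576027065), 0.14, np.float64(10.46793891704014)) shift [ -0.6 -41.8   2.4] roll -0.02
(np.float64(0.45936474835163416), np.float64(0.17510180576027065), 0.14, np.float64(100.46893891704015)) shift [0. 0. 0.] roll 90.0
```

Request:
{"name": "send_rows", "arguments": {"slide": [[0,-4,0],[0,-10,0],[0,-17,0],[0,-24,0],[0,-31,0],[0,-37,0],[0,-42,0],[0,-42,0]], "roll": [7,14,21,28,35,42,49,56], "claw": [0.4,0.35,0.3,0.25,0.25,0.25,0.25,0.25]}}

```text
t: 10.45
eef_pos: [0.4569, 0.1748, 0.1406]
tool_rot: [0.0, 0.927, 0.375, -0.002]
contact_force: [0.1, 1.1, -0.1]
gripper_width: 0.249
grasp_force: 0.0
```

Request:
{"name": "send_rows", "arguments": {"slide": [[0,0,0],[0,0,0],[0,0,0],[0,0,0],[0,0,0],[0,0,0],[0,0,0],[0,0,0]], "roll": [7,14,21,28,34,34,34,34], "claw": [0.25,0.25,0.25,0.25,0.25,0.25,0.25,0.25]}}

```text
t: 11.12
eef_pos: [0.4584, 0.1753, 0.1414]
tool_rot: [0.0, 0.996, 0.093, -0.0]
contact_force: [-0.3, 0.0, 0.9]
gripper_width: 0.249
grasp_force: 0.0
```

```bash
python3 - <<'E'
from h import *
y=np.degrees(JIG[2])-90
move((*jig(-.080,0),.14,y),(*jig(-.08,0),.058,y),(*jig(-.01,0),.058,y),(*jig(.004,0),.058,y))
E
```

```text
t 11.1167 at [0.4584 0.1753 0.1414] tilt [-0.0008 -0.0008] F [-0.3  0.   0.9] w 0.249 g 0.0
yaw -79.38
(np.float64(0.46133146180647233), np.float64(0.17546517635148356), 0.14, np.float64(-79.53206108295986)) shift [2.9 0.4 1.4] roll 0.15
(np.float64(0.46133146180647233), np.float64(0.17546517635148356), 0.058, np.float64(-79.53206108295986)) shift [ 0.1 -0.1 82. ] roll 0.0
(np.float64(0.5301664327258091), np.float64(0.18818314704393546), 0.058, np.float64(-79.53206108295986)) shift [70.   0.  -0.1] roll 0.0
(np.float64(0.5439334269096764), np.float64(0.19072674118242583), 0.058, np.float64(-79.53206108295986)) shift [14.  0. -0.] roll 0.0
```

Request:
{"name": "send_rows", "arguments": {"slide": [[0,0.3,12],[0,0.3,27],[0,0.3,43],[0,0.3,59],[0,0.3,72],[0,0.3,80],[0,0.3,83],[0,0.3,83]], "roll": [0.1,0.1,0.1,0.1,0.1,0.1,0.1,0.1], "claw": [0.25,0.25,0.25,0.25,0.25,0.25,0.25,0.25]}}

```text
t: 11.78
eef_pos: [0.4584, 0.1747, 0.0581]
tool_rot: [0.0, 0.996, 0.09, -0.001]
contact_force: [-0.1, 0.4, 0.3]
gripper_width: 0.248
grasp_force: 0.0
```

Request:
{"name": "send_rows", "arguments": {"slide": [[3,0,0],[7,0,0],[11,0,0],[15,0,0],[19,0,0],[23,0,0],[27,0,0],[31,0,0]], "roll": [0,0,0,0,0,0,0,0], "claw": [0.25,0.25,0.25,0.25,0.25,0.25,0.25,0.25]}}

```text
t: 12.45
eef_pos: [0.4898, 0.1808, 0.0589]
tool_rot: [-0.0, 0.996, 0.09, -0.0]
contact_force: [-1.0, 0.1, 1.1]
gripper_width: 0.25
grasp_force: 0.1
```

Request:
{"name": "send_rows", "arguments": {"slide": [[4,0,0],[8,0,0],[12,0,0],[16,0,0],[20,0,0],[24,0,0],[28,0,0],[32,0,0]], "roll": [0,0,0,0,0,0,0,0], "claw": [0.25,0.25,0.25,0.25,0.25,0.25,0.25,0.25]}}

```text
t: 13.12
eef_pos: [0.5212, 0.1865, 0.0589]
tool_rot: [-0.0, 0.996, 0.09, 0.0]
contact_force: [-0.0, -1.1, 0.5]
gripper_width: 0.247
grasp_force: 0.1
```

```bash
python3 - <<'E'
from h import *
y=np.degrees(JIG[2])-90
move((*jig(.004,0),.058,y))
T=bot.read_camera('top')[:,:,::-1][155:275,70:220];S=bot.read_camera('side')[:,:,::-1][120:220,190:315]
r=lambda a:cv2.convertScaleAbs(cv2.resize(a,(400,320),interpolation=cv2.INTER_CUBIC),alpha=1.3)
cv2.imwrite('pics/c7.png',np.hstack([r(T),r(S)]))
E
```

```text
t 13.1167 at [0.5212 0.1865 0.0589] tilt [0. 0.] F [-0.  -1.1  0.5] w 0.247 g 0.1
yaw -79.66
(np.float64(0.5439334269096764), np.float64(0.19072674118242583), 0.058, np.float64(-79.53206108295986)) shift [23.1 -0.   0.9] roll -0.13
```

View pics/c7.png

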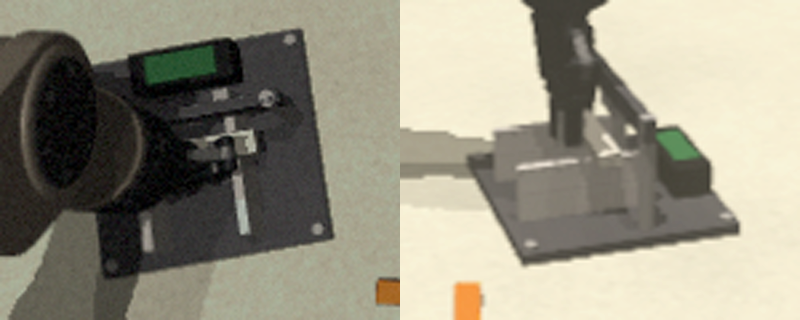

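The bar has moved squarely along the rails, with its near end now at (253,130)–(256,153) in the top crop. About 23 mm remain, so I'll go slower and watch the force.

Request:
{"name": "send_rows", "arguments": {"slide": [[3,0,0],[5,0,0],[8,0,0],[10,0,0],[12,0,0],[14,0,0],[16,0,0],[17,0,0]], "roll": [0,0,0,0,0,0,0,0], "claw": [0.25,0.25,0.25,0.25,0.25,0.25,0.25,0.25]}}

```text
t: 13.88
eef_pos: [0.5378, 0.1895, 0.0589]
tool_rot: [-0.0, 0.996, 0.09, 0.0]
contact_force: [-0.4, 0.8, -0.1]
gripper_width: 0.253
grasp_force: 0.1
```

Request:
{"name": "send_rows", "arguments": {"slide": [[0.7,0,0],[1.4,0,0],[2.1,0,0],[2.8,0,0],[3.4,0,0],[4,0,0],[4.5,0,0],[5,0,0]], "roll": [0,0,0,0,0,0,0,0], "claw": [0.25,0.25,0.25,0.25,0.25,0.25,0.25,0.25]}}

```text
t: 14.55
eef_pos: [0.5425, 0.1904, 0.0589]
tool_rot: [-0.0, 0.996, 0.09, 0.0]
contact_force: [0.3, -0.2, -0.1]
gripper_width: 0.247
grasp_force: 0.1
```

No stop contact yet, so I'll continue in small steps.

Request:
{"name": "send_rows", "arguments": {"slide": [[0.3,0,0],[0.6,0,0],[0.9,0,0],[1.2,0,0],[1.5,0,0],[1.8,0,0],[2,0,0],[2,0,0]], "roll": [0,0,0,0,0,0,0,0], "claw": [0.25,0.25,0.25,0.25,0.25,0.25,0.25,0.25]}}

```text
t: 15.22
eef_pos: [0.5443, 0.1908, 0.0589]
tool_rot: [0.0, 0.996, 0.09, -0.0]
contact_force: [-1.1, 1.0, 0.6]
gripper_width: 0.251
grasp_force: 0.2
```

Request:
{"name": "send_rows", "arguments": {"slide": [[0.3,0,0],[0.6,0,0],[0.9,0,0],[1.2,0,0],[1.5,0,0],[1.5,0,0],[1.5,0,0],[1.5,0,0]], "roll": [0,0,0,0,0,0,0,0], "claw": [0.25,0.25,0.25,0.25,0.25,0.25,0.25,0.25]}}

```text
t: 15.88
eef_pos: [0.5446, 0.1908, 0.0586]
tool_rot: [0.0, 0.996, 0.09, -0.001]
contact_force: [-4.8, -1.1, 4.5]
gripper_width: 0.249
grasp_force: 2.8
```

The force is rising at TCP x = 4.7 mm in the jig frame, where the stops are expected. One more small press will square the bar, then I'll back off.

Request:
{"name": "send_rows", "arguments": {"slide": [[0.3,0,0],[0.6,0,0],[0.9,0,0],[1,0,0],[1,0,0],[1,0,0],[1,0,0],[1,0,0]], "roll": [0,0,0,0,0,0,0,0], "claw": [0.25,0.25,0.25,0.25,0.25,0.25,0.25,0.25]}}

```text
t: 16.55
eef_pos: [0.5446, 0.1908, 0.0585]
tool_rot: [-0.0, 0.996, 0.09, -0.002]
contact_force: [-7.7, -2.3, 6.2]
gripper_width: 0.25
grasp_force: 4.1
```

Request:
{"name": "send_rows", "arguments": {"slide": [[-1,0,0],[-3,0,0],[-7,0,0],[-15,0,0],[-25,0,0],[-40,0,0],[-55,0,0],[-65,0,0]], "roll": [0,0,0,0,0,0,0,0], "claw": [0.25,0.25,0.25,0.25,0.25,0.25,0.25,0.25]}}

```text
t: 17.22
eef_pos: [0.4808, 0.1791, 0.0587]
tool_rot: [-0.0, 0.996, 0.09, -0.001]
contact_force: [-0.3, 0.7, 0.2]
gripper_width: 0.246
grasp_force: 0.0
```

Request:
{"name": "send_rows", "arguments": {"slide": [[0,0,-10],[0,0,-30],[0,0,-60],[0,0,-90],[0,-20,-110],[0,15,-130],[0,50,-140],[0,80,-140]], "roll": [0,0,0,0,0,0,0,0], "claw": [0.25,0.25,0.25,0.25,0.25,0.25,0.25,0.25]}}

```text
t: 17.88
eef_pos: [0.4997, 0.0999, 0.2023]
tool_rot: [-0.001, 0.996, 0.091, 0.003]
contact_force: [0.5, -0.6, -0.9]
gripper_width: 0.247
grasp_force: 0.0
```

```bash
python3 - <<'E'
from h import *
move()
T=bot.read_camera('top')[:,:,::-1][155:275,70:220];S=bot.read_camera('side')[:,:,::-1][120:220,190:315]
r=lambda a:cv2.convertScaleAbs(cv2.resize(a,(400,320),interpolation=cv2.INTER_CUBIC),alpha=1.3)
cv2.imwrite('pics/c8.png',np.hstack([r(T),r(S)]))
e=[(*jig(u,-.06),.072) for u in(.035,.015)]
print(((proj('top',e)-[70,155]+.5)*[400/150,320/120]).round(),((proj('side',e)-[190,120]+.5)*3.2+[400,0]).round())
E
```

```text
t 17.8833 at [0.4997 0.0999 0.2023] tilt [0.0056 0.0021] F [ 0.5 -0.6 -0.9] w 0.247 g 0.0
yaw -79.59
[[249. 101.]
 [253. 125.]] [[651. 150.]
 [628. 153.]]
```

View pics/c8.png

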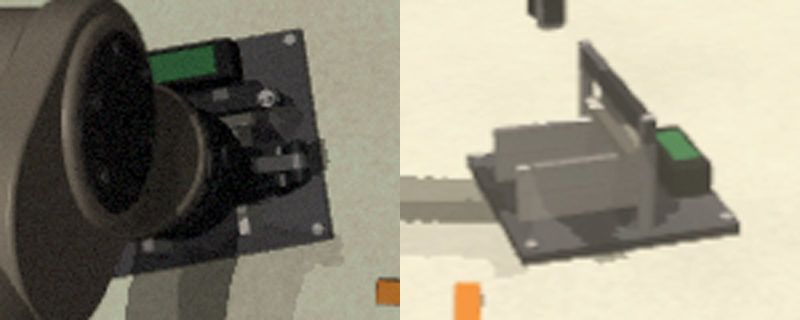

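In the side view the bar sits under the nose, with its near corner at about (626,152) against a predicted (628,153). The pushing face also stopped at the position computed for home. The arm is clear, so I'll let it settle and hand in.

Request:
{"name": "send_rows", "arguments": {"slide": [[0,0,0],[0,0,0],[0,0,0],[0,0,0],[0,0,0],[0,0,0],[0,0,0],[0,0,0]], "roll": [0,0,0,0,0,0,0,0], "claw": [0.25,0.25,0.25,0.25,0.25,0.25,0.25,0.25]}}

```text
t: 18.65
eef_pos: [0.4972, 0.101, 0.1988]
tool_rot: [0.0, 0.996, 0.09, -0.0]
contact_force: [-0.1, 0.3, 0.6]
gripper_width: 0.25
grasp_force: 0.0
```

```bash
python3 -c "
from station import bot
print(bot.hand_in())"
```

```text
the job is handed in; nothing more can be done
None
```

I laid the bar flat on the rails, let go, pushed it under the nose until it pressed against the end stops, and handed the job in at about 19 s; no verdict came back, and only the side view and the push force confirm the final position, because the arm blocked the top camera.

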